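# Put the brass weights back in their cases

## Task

The balance check is over: take the stack of four brass weights off the balance and set each one upright in its own open wooden case, the smallest weight in the smallest case and so on up to the largest, each standing flat on the felt in its well. Never let a weight tip over, and leave the tuning fork on its box standing where it is.

Things in the scene. Friction and masses are not known exactly. Their poses are not given: they have to be found in the camera images.
- weight_500: Loose 500 g brass weight, a plain flat cylinder 60 mm in diameter and 20.8 mm high (no knob); the largest, at the bottom of the stack, standing on the balance's pan. Origin: centre of its underside; z up along its axis.
- weight_200: Loose 200 g brass weight, a plain flat cylinder 42 mm in diameter and 17.0 mm high (no knob); the second largest, standing on the 500 g weight. Origin: centre of its underside; z up along its axis.
- weight_100: Loose 100 g brass weight, a plain flat cylinder 32 mm in diameter and 14.6 mm high (no knob); the third largest, standing on the 200 g weight. Origin: centre of its underside; z up along its axis.
- weight_50: Loose 50 g brass weight, a plain flat cylinder 24 mm in diameter and 13.0 mm high (no knob); the smallest, on top of the stack. Origin: centre of its underside; z up along its axis.
- case_500: The largest of the four open cases, for the 500 g weight: a low round cup of dark turned wood, outer diameter 85 mm, rim 18 mm above the table, with a round flat-bottomed well 75 mm in diameter and 4 mm deep (grey felt floor 14 mm above the table, wall 5 mm thick), so the weight has 7.5 mm of play all round and stands proud of the rim. It stands firm and does not move. Origin: centre of its underside on the table; z up.
- case_200: The second largest of the four open cases, for the 200 g weight: a low round cup of dark turned wood, outer diameter 67 mm, rim 18 mm above the table, with a round flat-bottomed well 57 mm in diameter and 4 mm deep (grey felt floor 14 mm above the table, wall 5 mm thick), so the weight has 7.5 mm of play all round and stands proud of the rim. It stands firm and does not move. Origin: centre of its underside on the table; z up.
- case_100: The second smallest of the four open cases, for the 100 g weight: a low round cup of dark turned wood, outer diameter 57 mm, rim 18 mm above the table, with a round flat-bottomed well 47 mm in diameter and 4 mm deep (grey felt floor 14 mm above the table, wall 5 mm thick), so the weight has 7.5 mm of play all round and stands proud of the rim. It stands firm and does not move. Origin: centre of its underside on the table; z up.
- case_50: The smallest of the four open cases, for the 50 g weight: a low round cup of dark turned wood, outer diameter 49 mm, rim 18 mm above the table, with a round flat-bottomed well 39 mm in diameter and 4 mm deep (grey felt floor 14 mm above the table, wall 5 mm thick), so the weight has 7.5 mm of play all round and stands proud of the rim. It stands firm and does not move. Origin: centre of its underside on the table; z up.
- balance: White bench balance, fixed, 230 mm (its x) by 175 mm (its y), housing top 46 mm above the table; its round steel pan, 120 mm in diameter, has its top 58 mm above the table and its centre 30 mm from the origin along the balance's +x. The pan does not move. The four weights are stacked on it, largest at the bottom, each within a few mm of the middle of the one below. Origin: centre of its underside; the display is towards its -x.
- tuning_fork: Loose bystander: an aluminium tuning fork upright on its light wooden resonance box (box 70 mm along x, 130 mm along y, 48 mm high; fork reaches 205 mm above the table), standing beyond the cases. Origin: centre of the box's underside.

How it is judged:
By the outcome, as a careful person would: the job done as asked, in the order asked, and still so for the second after the job is handed in, with the robot touching nothing.
It also fails if it takes over 104 s, if anything falls off the work surface, if the arm or the gripper's body presses on something with over 40 N, if the wrist force passes 120 N, or if a joint passes its speed limit or range.

## Robot

A 7-joint arm with a two-finger parallel gripper is mounted at the origin on the work surface. World frame = base frame: x ahead of the robot, y to its left, z up, the work surface at z = 0. Lengths are in m, angles in rad, forces in N, time in s.
With the tool pointing down it reaches from about 0.4 to 0.925 m from the base axis. Payload 5.6 kg.
Tool frame: the origin (TCP) lies midway between the tips of the shut fingers; the grasp point (between the pads) lies 19 mm behind it; z points along the fingers, y is the line along which they close (so a half turn about z gives the same grasp; the last joint's range is limited). The gripper opens to 85 mm and grips with 20 to 120 N. Pads are 22 mm wide; open, the fingers measure 114 mm over their backs; the gripper's body (76 mm by 85 mm) begins 54 mm behind the grasp point. The pads swing forward as they close: fully open they stand 13 mm farther back than shut.
Start: joints at [1.198, 0.468, -0.012, 1.603, 0.006, 1.071, -0.056], TCP at [0.21, -0.615, 0.231] pointing down, gripper open.
Joint ranges: [-2.53, 2.53], [-0.31, 2.02], [-1.57, 1.55], [0.28, 2.44], [-1.29, 4.43], [0.15, 1.84], [-2.92, 2.92]. Speed limits (rad/s): [2.57, 2.57, 3.14, 3.14, 3.14, 3.14, 3.14].

## Interface

Orientations are given as a rotation vector (axis times angle).
In Python, from cell import arm gives the robot as it stands.
- The arm moves only by the tool drive_tool, never from a script. Its arguments are lists of equal length, an entry for each row: "dp": the shift along the tool's x, y, z in cm, a list of three; "rotation": the turn, a rotation vector about the tool's x, y, z in degrees, a list of three; "claw": the closure, from 0 (fully open) to 1 (shut). In form: {"dp": [[dx, dy, dz], ...], "rotation": [[wx, wy, wz], ...], "claw": [claw, ...]}. A call has 1 to 20 rows; each row shifts and turns the commanded pose from where the row before left it, along the tool's axes as they then stand; what a row does not reach is not made up. A row lasts 1/12 s, in which the tool goes at most 41.7 mm and 7.16 degrees, less where a joint would pass 70% of its speed; a pose out of reach is approached as far as the arm can. A call is refused whole if a number of a shift passes 4.17 or a number of a turn 7.16, either way. A call with a gripper value outside its range is refused whole. The fingers move at their own pace and stop on an object; "newtons" is the grip in N (left out, the last holds). Time passes only in rows, so rows that do not move let the fingers close. It gives the time, the measured TCP pose, the force, the opening and the grip force at its end, in the units of the state.
- arm.get_obs(): the state, without advancing time (a new reading comes with each control period).
- arm.capture(name): name is "scene" or "top" or "wrist"; returns (picture, depth): 384x512x3 uint8, red, green, blue; 384x512 float32, m along the optical axis (not along the pixel's ray), 0 where there is no reading.
- arm.camera_model(name): a dict with "fovy" (degrees; the focal length in pixels is half the picture's height over the tangent of half this angle, whatever the lens; pixels are square), "cx", "cy" (the principal point, pixels), "rvec" (rotation vector, rad) and "tvec" (3), from world to camera coordinates, as OpenCV has them; the wrist camera has in their place "tool_from_camera" (4x4, takes a point from camera to tool coordinates, whose origin is the TCP and whose axes are the flange's). Camera axes: x right, y down, z forward; pixel columns grow to the right and rows downward; lengths in m; the calibration is good to about 2 mm. A picture is of the moment at which its call begins: read the wrist's pose just before it. camera_model takes no time and is no camera call.
- arm.sign_off(): hands the job in; it is judged then, once.
The state is a dict: "t": time; "joints": joint angles; "joint_vel": joint speeds; "joint_efforts": joint torques, N m; "ee_pos": TCP position; "tool_rot": TCP orientation; "wrist_force": force on the tool from outside, world axes, zero at the start; "moment": the same for the moment, N m; "opening": finger opening in m; "grasp_force": force on a finger pad.
Only numpy, scipy, OpenCV 4.12 (cv2) and the standard library are available. Lean on these libraries where they do the work, as an engineer would, in place of code of your own. Each camera call takes 0.05 s, during which the arm holds its last target. There are 200 camera calls.

## Working session

There is one attempt and no reset: what is moved stays moved. The work goes in short steps, Python scripts to look and compute and a tool call to move; the robot and the scene stay as the last step left them, time stands still between calls to the robot, and variables do not carry over. Pictures are saved under pics/ and viewed, at most 14 in all, crops included, and the job is handed in when it is done.

Besides the shell and the picture viewer there is one more tool, called after ">>>" as name(argument=value, ...) on one line, values as JSON. drive_tool: Moves the arm, as the interface text tells. Its arguments: {"type":"object","properties":{"dp":{"type":"array"},"rotation":{"type":"array"},"claw":{"type":"array"},"newtons":{"type":"number"}},"required":["dp","rotation","claw"]}

```bash
ls; mkdir -p pics; python3 - <<'E'
from cell import arm
import cv2
print(arm.get_obs())
for n in("scene","top"):
    p,d=arm.capture(n); cv2.imwrite(f"pics/{n}0.png",p[:,:,::-1]); print(arm.camera_model(n))
print(arm.camera_model("wrist"))
E
```

```text
pics
{'t': 0.0, 'joints': array([ 1.19802569,  0.46839265, -0.01162619,  1.60364604,  0.00602135,
        1.07138249, -0.05629731]), 'joint_vel': array([-9.21858447e-04,  1.83712046e-04, -1.04203497e-03,  6.51700099e-04,
       -4.58241161e-04, -7.53505592e-05, -9.60876305e-05]), 'joint_efforts': array([-1.17068514e-03, -5.32386947e+01,  2.11138639e-02, -2.51310611e+01,
        1.14654918e-02,  7.73242878e-03, -2.70409018e-06]), 'ee_pos': array([ 0.21024655, -0.61446027,  0.23031902]), 'tool_rot': array([-3.09727213e+00, -5.15325871e-01,  6.67014513e-04]), 'wrist_force': array([-0.33888325, -0.67274329, -0.25587891]), 'moment': array([-0.0358545 ,  0.05628934,  0.01712771]), 'grasp_force': 0.0, 'opening': 0.08525732732818977}
{'fovy': 43.34367057512304, 'cx': 246.2931033006982, 'cy': 194.49932546929188, 'rvec': array([ 1.67327305,  1.96780952, -0.70875007]), 'tvec': array([ 0.1268557 , -0.39653613,  1.64172284])}
{'fovy': 56.89519708640806, 'cx': 259.12517287445706, 'cy': 190.07295774738392, 'rvec': array([ 2.14333146, -2.17525329,  0.16490015]), 'tvec': array([-0.05123504,  0.63300755,  0.8263521 ])}
{'fovy': 62.67315083877494, 'cx': 252.28007381558672, 'cy': 195.30641866488784, 'tool_from_camera': array([[-1.80012254e-03, -9.64252017e-01, -2.64980768e-01,
         6.66769578e-02],
       [ 9.99998025e-01, -1.95897420e-03,  3.35216177e-04,
         9.09711251e-04],
       [-8.42323363e-04, -2.64979641e-01,  9.64253639e-01,
        -1.41961909e-01],
       [ 0.00000000e+00,  0.00000000e+00,  0.00000000e+00,
         1.00000000e+00]])}
```

View pics/scene0.png

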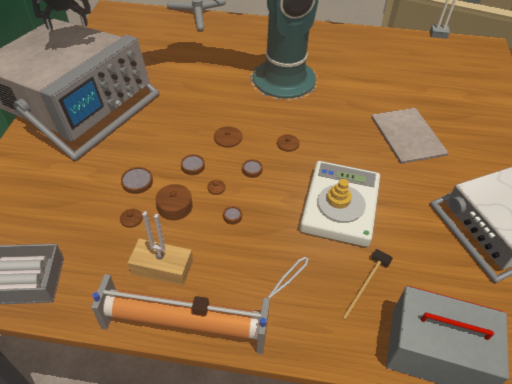

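View pics/top0.png

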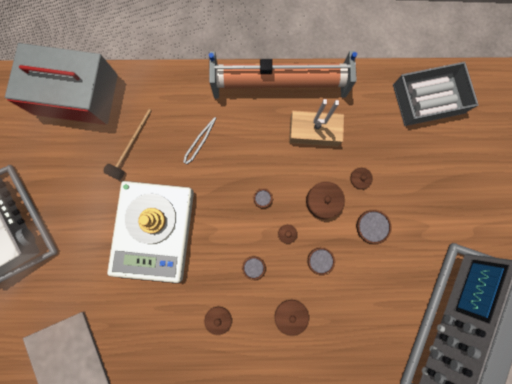

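The scene view shows the balance with the stack at about (342,195) and the four grey-felt cases at (137,180), (193,164), (252,168) and (233,214). The brown discs are lids. In the top view the stack is at (151,220), the cases are at (374,226), (320,261), (254,268) and (263,198), and the fork is at (318,125). Next I measure them.

```bash
cat > h.py <<'E'
from cell import arm
import numpy as np, cv2
from scipy.spatial.transform import Rotation as R
def cam(n):
    m=arm.camera_model(n); f=192/np.tan(np.radians(m["fovy"])/2)
    if n=="wrist":
        o=arm.get_obs(); T=m["tool_from_camera"]; Rt=R.from_rotvec(o["tool_rot"]).as_matrix()
        Rw=Rt@T[:3,:3]; c=Rt@T[:3,3]+o["ee_pos"]
    else:
        Rw=R.from_rotvec(m["rvec"]).as_matrix().T; c=-Rw@m["tvec"]
    return f,m["cx"],m["cy"],Rw,c
def look(n):
    k=cam(n); p,d=arm.capture(n); return k,p,d
def cloud(k,d):
    f,cx,cy,Rw,c=k; v,u=np.mgrid[:d.shape[0],:d.shape[1]]
    return (np.dstack([(u-cx)/f*d,(v-cy)/f*d,d])@Rw.T)+c
def ray(k,u,v,z):
    f,cx,cy,Rw,c=k; r=Rw@np.array([(u-cx)/f,(v-cy)/f,1]); return c+r*(z-c[2])/r[2]
def proj(k,P):
    f,cx,cy,Rw,c=k; q=(np.asarray(P)-c)@Rw; return q[...,:2]/q[...,2:]*f+[cx,cy]
def blob(k,d,p,u,v,mask,r=30):
    n,l,s,ce=cv2.connectedComponentsWithStats(mask.astype(np.uint8)); 
    return l==l[v,u] if mask[v,u] else None
def felt(p):
    h=cv2.cvtColor(p,cv2.COLOR_RGB2HSV); a=p.astype(int)
    return (a.max(2)-a.min(2)<40)&(a.max(2)>70)&(a.max(2)<185)&((h[...,0]>110)|(h[...,1]<50))
E
python3 - <<'E'
from h import *
for n,pts in (("top",[(374,226),(320,261),(254,268),(263,198)]),("scene",[(137,180),(193,164),(252,168),(233,215)])):
    k,p,d=look(n); C=cloud(k,d); m=felt(p); print(n,k[4])
    for u,v in pts:
        b=blob(k,d,p,u,v,m)
        if b is None: print(u,v,p[v,u]);continue
        vs,us=np.nonzero(b); q=ray(k,us.mean(),vs.mean(),.014); x=C[b]; x=x[d[b]>0]
        e=[np.ptp([ray(k,a,bb,.014)[i] for a,bb in zip(us,vs)]) for i in (0,1)]
        print(u,v,b.sum(),q.round(4),np.median(x,0).round(4),np.round(e,4), us.mean().round(1),vs.mean().round(1))
    S=(C[...,2]>.045)&(C[...,2]<.14)&(d>0)&(p[...,0].astype(int)-p[...,2]>60)
    nb,l,s,ce=cv2.connectedComponentsWithStats(S.astype(np.uint8))
    u,v={"top":(151,220),"scene":(342,195)}[n]; b=l==l[v,u]; x=C[b]
    for lo,hi in((.06,.0775),(.0775,.0945),(.0945,.1085),(.113,.14)):
        y=x[(x[:,2]>lo)&(x[:,2]<hi)]; print(len(y),((y.min(0)+y.max(0))/2).round(4),np.ptp(y,0).round(4),np.median(y,0).round(4)) if len(y) else 0
E
```

```text
top [ 0.51506149 -0.04474418  0.90492596]
374 226 689 [ 0.5403 -0.3487  0.014 ] [ 0.5407 -0.3488  0.0145] [0.0728 0.0719] 374.0 226.3
320 261 418 [ 0.4571 -0.2117  0.014 ] [ 0.4569 -0.2117  0.0143] [0.0538 0.055 ] 321.0 260.9
254 268 287 [ 0.4434 -0.0437  0.014 ] [ 0.443  -0.0432  0.0144] [0.0459 0.0445] 253.3 267.7
263 198 174 [ 0.6169 -0.0694  0.014 ] [ 0.616  -0.0684  0.0142] [0.0333 0.038 ] 262.5 197.6
48 [0.5612 0.1922 0.075 ] [0.0557 0.0598 0.005 ] [0.5529 0.1806 0.0767]
205 [0.561  0.1913 0.086 ] [0.0558 0.0563 0.017 ] [0.5628 0.1819 0.0793]
81 [0.56   0.1863 0.1014] [0.0365 0.0315 0.0137] [0.5597 0.18   0.0966]
103 [0.5589 0.1911 0.1202] [0.0224 0.0279 0.0143] [0.5588 0.1938 0.123 ]
scene [1.37058525 0.07197387 0.99242278]
137 180 399 [ 0.5399 -0.3473  0.014 ] [ 0.5397 -0.3475  0.0138] [0.0689 0.0705] 136.2 178.2
193 164 199 [ 0.4568 -0.2109  0.014 ] [ 0.4569 -0.2109  0.0135] [0.049  0.0532] 192.1 162.7
252 168 129 [ 0.4429 -0.0428  0.014 ] [ 0.4432 -0.0431  0.0143] [0.0377 0.043 ] 252.0 166.5
233 215 114 [ 0.6158 -0.0682  0.014 ] [ 0.6156 -0.0682  0.0142] [0.0315 0.0347] 232.3 213.3
118 [0.5629 0.1937 0.0689] [0.0614 0.0583 0.0172] [0.5844 0.1903 0.0713]
187 [0.5673 0.1937 0.0859] [0.0522 0.0575 0.0168] [0.5765 0.1909 0.0805]
83 [0.5651 0.1933 0.1015] [0.0347 0.0371 0.0139] [0.5728 0.1897 0.0974]
83 [0.5606 0.1935 0.1201] [0.0262 0.0274 0.0142] [0.5639 0.1952 0.1223]
```

The four case positions from the two views agree to about 1 mm, with felt at 14 mm and the well sizes as given. The stack is near (0.559, 0.193), topping out at about 0.123–0.127. I move above it next.

```bash
cat >> h.py <<'E'
def goto(*P):
    o=arm.get_obs(); Rt=R.from_rotvec(o["tool_rot"]).as_matrix(); d=(np.array(P)-o["ee_pos"])@Rt*100
    # correction rotation making tool z straight down, yaw kept
    x=Rt[:,0]*[1,1,0]; x/=np.linalg.norm(x); z=np.array([0,0,-1.]); G=np.column_stack([x,np.cross(z,x),z])
    print("t",round(o["t"],2),"pos",o["ee_pos"].round(4),"d_cm",d.round(2),"rows@3",(np.abs(d).max()/3).round(1),"level",np.degrees(R.from_matrix(Rt.T@G).as_rotvec()).round(2),"x-axis",Rt[:,0].round(3),"open",round(o["opening"],4),"grip",o["grasp_force"],"F",o["wrist_force"].round(1))
E
python3 -c "
from h import *
goto(.56,.193,.23)"
```

```text
t 0.2 pos [ 0.2103 -0.6147  0.2307] d_cm [ 59.24 -65.09   0.13] rows@3 21.7 level [-0.06  0.01 -0.  ] x-axis [ 0.946  0.324 -0.   ] open 0.0852 grip 0.0 F [-0.   0.   0.7]
```

>>> drive_tool(dp=[[1.2,-1.4,0],[2.4,-2.6,0],[2.6,-2.85,0],[2.6,-2.85,0],[2.6,-2.85,0],[2.6,-2.85,0],[2.6,-2.85,0],[2.6,-2.85,0],[2.6,-2.85,0],[2.6,-2.85,0],[2.6,-2.85,0],[2.6,-2.85,0],[2.6,-2.85,0],[2.6,-2.85,0],[2.6,-2.85,0],[2.6,-2.85,0],[2.6,-2.85,0],[2.6,-2.85,0],[2.6,-2.85,0],[2.6,-2.85,0]], rotation=[[0,0,0],[0,0,0],[0,0,0],[0,0,0],[0,0,0],[0,0,0],[0,0,0],[0,0,0],[0,0,0],[0,0,0],[0,0,0],[0,0,0],[0,0,0],[0,0,0],[0,0,0],[0,0,0],[0,0,0],[0,0,0],[0,0,0],[0,0,0]], claw=[0,0,0,0,0,0,0,0,0,0,0,0,0,0,0,0,0,0,0,0], newtons=30)

```text
t: 1.87
ee_pos: [0.5087, 0.0731, 0.2313]
tool_rot: [3.099, 0.515, 0.0]
wrist_force: [0.7, -0.8, 0.1]
opening: 0.0857
grasp_force: 0.0
```

```bash
python3 -c "
from h import *
goto(.56,.193,.23)"
```

```text
t 1.87 pos [0.5087 0.0731 0.2313] d_cm [ 8.74 -9.68  0.13] rows@3 3.2 level [ 0.02 -0.01 -0.  ] x-axis [0.946 0.324 0.   ] open 0.0857 grip 0.0 F [ 0.7 -0.8  0.1]
```

>>> drive_tool(dp=[[2.5,-2.7,0],[2.2,-2.4,0],[2,-2.2,0],[1.4,-1.6,0],[0.7,-0.8,0],[0,0,0],[0,0,0]], rotation=[[0,0,0],[0,0,0],[0,0,0],[0,0,0],[0,0,0],[0,0,0],[0,0,0]], claw=[0,0,0,0,0,0,0])

```text
t: 2.45
ee_pos: [0.5597, 0.1909, 0.2308]
tool_rot: [3.098, 0.516, -0.002]
wrist_force: [0.0, -0.1, 0.2]
opening: 0.085
grasp_force: 0.0
```

```bash
python3 - <<'E'
from h import *
goto(.56,.193,.14)
k,p,d=look("wrist"); cv2.imwrite("pics/w1.png",p[:,:,::-1]); C=cloud(k,d); np.savez("w1.npz",C=C,p=p,d=d)
S=((p[...,0].astype(int)-p[...,2])>40)&(C[...,2]>.06)&(C[...,2]<.14)&(np.hypot(C[...,0]-.56,C[...,1]-.193)<.05)
hist=np.histogram(C[S][:,2],np.arange(.06,.13,.002)); print([(round(b,3),n) for n,b in zip(*hist) if n])
E
```

```text
t 2.45 pos [0.5597 0.1909 0.2308] d_cm [ 0.11 -0.2   9.08] rows@3 3.0 level [0.04 0.08 0.  ] x-axis [ 0.946  0.324 -0.001] open 0.085 grip 0.0 F [ 0.  -0.1  0.2]
[(np.float64(0.06), np.int64(5)), (np.float64(0.062), np.int64(11)), (np.float64(0.064), np.int64(9)), (np.float64(0.066), np.int64(11)), (np.float64(0.068), np.int64(13)), (np.float64(0.07), np.int64(15)), (np.float64(0.072), np.int64(9)), (np.float64(0.074), np.int64(7)), (np.float64(0.076), np.int64(540)), (np.float64(0.078), np.int64(692)), (np.float64(0.08), np.int64(15)), (np.float64(0.082), np.int64(14)), (np.float64(0.084), np.int64(15)), (np.float64(0.086), np.int64(14)), (np.float64(0.088), np.int64(16)), (np.float64(0.09), np.int64(8)), (np.float64(0.092), np.int64(56)), (np.float64(0.094), np.int64(391)), (np.float64(0.096), np.int64(46)), (np.float64(0.098), np.int64(12)), (np.float64(0.1), np.int64(12)), (np.float64(0.102), np.int64(17)), (np.float64(0.104), np.int64(15)), (np.float64(0.106), np.int64(19)), (np.float64(0.108), np.int64(230)), (np.float64(0.11), np.int64(133)), (np.float64(0.112), np.int64(13)), (np.float64(0.114), np.int64(12)), (np.float64(0.116), np.int64(19)), (np.float64(0.118), np.int64(7)), (np.float64(0.12), np.int64(125)), (np.float64(0.122), np.int64(490)), (np.float64(0.124), np.int64(14))]
```

View pics/w1.png

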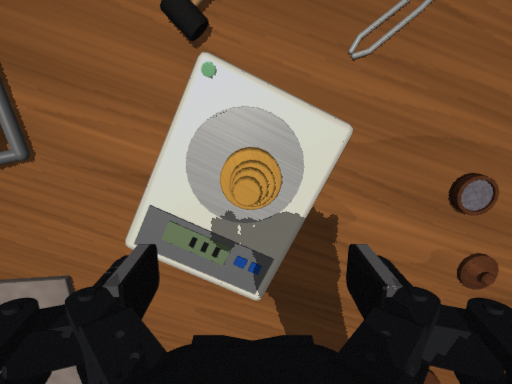

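The wrist view shows the stack at about (247,185) on the pan, with tiers offset by a few mm. The fingers are at the lower left and right. Next I get the circle centres for each tier.

```bash
cat >> h.py <<'E'
def tier(C,m,z,r,c0=None):
    """centre of disc of radius r whose top is at z: best-overlap circle of outer boundary"""
    P=C[m&(np.abs(C[...,2]-z)<.003)][:,:2]
    if c0 is not None: P=P[np.hypot(*(P-c0).T)<r+.008]
    (x,y),rr=cv2.minEnclosingCircle(P.astype(np.float32)); return np.array([x,y]),rr
E
python3 - <<'E'
from h import *
w=np.load("w1.npz"); C,p=w["C"],w["p"]
S=((p[...,0].astype(int)-p[...,2])>40)&(np.hypot(C[...,0]-.56,C[...,1]-.193)<.05)
for z,r in((.1225,.012),(.1095,.016),(.0948,.021),(.078,.03)):
    c,rr=tier(C,S,z,r); print(z,c.round(4),rr.round(4),r)
E
```

```text
Traceback (most recent call last):
AttributeError: 'float' object has no attribute 'round'
```

```bash
python3 - <<'E'
from h import *
w=np.load("w1.npz"); C,p=w["C"],w["p"]
S=((p[...,0].astype(int)-p[...,2])>40)&(np.hypot(C[...,0]-.56,C[...,1]-.193)<.05)
for z,r in((.1225,.012),(.1095,.016),(.0948,.021),(.078,.03)):
    c,rr=tier(C,S,z,r); print(z,c.round(4),round(rr,4),r)
goto(.56,.193,.115)
E
```

```text
0.1225 [0.5588 0.1945] 0.0122 0.012
0.1095 [0.5606 0.1924] 0.0161 0.016
0.0948 [0.5599 0.1901] 0.0211 0.021
0.078 [0.56   0.1915] 0.03 0.03
t 2.5 pos [0.5598 0.19   0.2309] d_cm [ 0.13 -0.29 11.59] rows@3 3.9 level [0.06 0.08 0.  ] x-axis [ 0.947  0.323 -0.001] open 0.0857 grip 0.0 F [ 0.1 -0.9 -0.1]
```

>>> drive_tool(dp=[[0,-0.4,1.5],[0,0,3],[0,0,3],[0,0,2],[0,0,1.2],[0,0,0.5],[0,0,0.2],[0,0,0],[0,0,0]], rotation=[[0,0,0],[0,0,0],[0,0,0],[0,0,0],[0,0,0],[0,0,0],[0,0,0],[0,0,0],[0,0,0]], claw=[0,0,0,0.1,0.2,0.3,0.4,0.5,0.5])

```text
t: 3.25
ee_pos: [0.5597, 0.1955, 0.1186]
tool_rot: [-3.099, -0.515, -0.004]
wrist_force: [-0.1, -0.4, 0.4]
opening: 0.0426
grasp_force: 0.0
```

```bash
python3 - <<'E'
from h import *
goto(.5588,.1945,.116)
k,p,d=look("wrist"); cv2.imwrite("pics/w2.png",p[:,:,::-1])
goto(.5588,.1945,.116)
E
```

```text
t 3.25 pos [0.5597 0.1955 0.1186] d_cm [-0.12  0.07  0.26] rows@3 0.1 level [ 0.01 -0.13 -0.  ] x-axis [0.946 0.323 0.002] open 0.0426 grip 0.0 F [-0.1 -0.4  0.4]
t 3.3 pos [0.5597 0.1957 0.1187] d_cm [-0.13  0.08  0.27] rows@3 0.1 level [ 0.01 -0.14 -0.  ] x-axis [0.946 0.323 0.002] open 0.0426 grip 0.0 F [-0.   0.8  0.8]
```

View pics/w2.png

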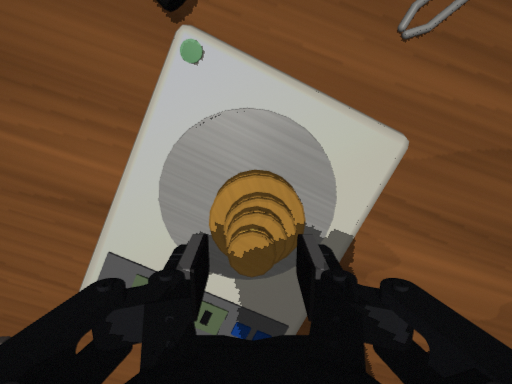

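The top weight sits midway between the fingertips at about (250,252). I lower 2 mm and close gently.

>>> drive_tool(dp=[[-0.1,0.05,0.2],[0,0,0],[0,0,0],[0,0,0],[0,0,0],[0,0,0],[0,0,0],[0,0,0]], rotation=[[0,0,0],[0,0,0],[0,0,0],[0,0,0],[0,0,0],[0,0,0],[0,0,0],[0,0,0]], claw=[0.55,0.6,0.65,0.7,0.75,0.8,0.8,0.8])

```text
t: 3.97
ee_pos: [0.5582, 0.1947, 0.1156]
tool_rot: [3.099, 0.516, 0.001]
wrist_force: [-1.5, -0.4, 4.3]
opening: 0.0217
grasp_force: 29.3
```

```bash
python3 - <<'E'
from h import *
goto(.5588,.1945,.116)
k,p,d=look("wrist"); cv2.imwrite("pics/w3.png",p[180:384,100:420,::-1])
goto(.5588,.1945,.116)
E
```

```text
t 3.97 pos [0.5582 0.1947 0.1156] d_cm [ 0.05  0.04 -0.04] rows@3 0.0 level [ 0.01 -0.02 -0.  ] x-axis [0.946 0.324 0.   ] open 0.0217 grip 29.338054955005646 F [-1.5 -0.4  4.3]
t 4.02 pos [0.5582 0.1948 0.1156] d_cm [ 0.05  0.04 -0.04] rows@3 0.0 level [ 0.01 -0.02 -0.  ] x-axis [0.946 0.324 0.   ] open 0.022 grip 29.36095118522644 F [-0.4 -1.2  4.5]
```

View pics/w3.png

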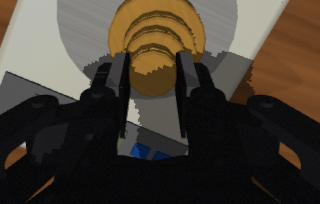

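Gripped at 29 N. I lift gently.

>>> drive_tool(dp=[[0,0,-0.2],[0,0,-0.5],[0,0,-1],[0,0,-1.5],[0,0,-1.5],[0,0,-1],[0,0,-0.5],[0,0,0]], rotation=[[0,0,0],[0,0,0],[0,0,0],[0,0,0],[0,0,0],[0,0,0],[0,0,0],[0,0,0]], claw=[0.8,0.8,0.8,0.8,0.8,0.8,0.8,0.8])

```text
t: 4.68
ee_pos: [0.5588, 0.195, 0.1788]
tool_rot: [-3.099, -0.515, -0.004]
wrist_force: [0.0, 0.2, -1.0]
opening: 0.0219
grasp_force: 29.4
```

```bash
python3 - <<'E'
from h import *
goto(.6163,-.0687,.18)
k,p,d=look("wrist"); q=p[130:384,100:420,::-1]
k2,p2,d2=look("scene"); q2=cv2.resize(p2[140:230,290:403,::-1],None,fx=2.82,fy=2.82)
h=np.zeros((254,320+q2.shape[1],3),np.uint8); h[:,:320]=q; h[:q2.shape[0],320:]=q2[:254]; cv2.imwrite("pics/w4.png",h)
C=cloud(k,d); S=((p[...,0].astype(int)-p[...,2])>40)
for z,r in((.1095,.016),(.0948,.021),(.078,.03)):
    c,rr=tier(C,S,z,r,np.array([.56,.192])); print(z,c.round(4),round(rr,4),r)
m=S&(C[...,2]>.14)&(C[...,2]<.2); P=C[m]; print(len(P),P.min(0),P.max(0),np.median(P,0))
E
```

```text
t 4.68 pos [0.5588 0.195  0.1788] d_cm [-3.09 26.81 -0.13] rows@3 8.9 level [ 0.01 -0.15 -0.  ] x-axis [0.946 0.324 0.003] open 0.0219 grip 29.403121769428253 F [ 0.   0.2 -1. ]
0.1095 [0.5606 0.1927] 0.0161 0.016
0.0948 [0.5599 0.1901] 0.0212 0.021
0.078 [0.5602 0.192 ] 0.03 0.03
2022 [0.54818733 0.18299591 0.17287404] [0.57169981 0.2058651  0.18751158] [0.56214822 0.19498381 0.18561378]
```

View pics/w4.png

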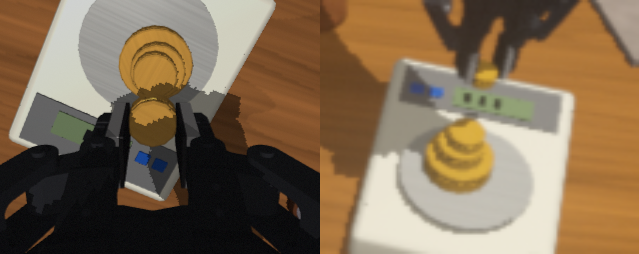

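The 50 g weight is held level, bottom about 5.5 mm below the TCP, and the rest of the stack is undisturbed. Next: over to case_50.

>>> drive_tool(dp=[[-0.25,1,0],[-0.25,2,0],[-0.25,2.8,0],[-0.25,2.8,0],[-0.25,2.8,0],[-0.25,2.8,0],[-0.25,2.8,0],[-0.25,2.8,0],[-0.25,2.8,0],[-0.25,2.2,0],[-0.25,1.3,0],[-0.25,0.7,0],[-0.1,0,2],[0,0,3],[0,0,3],[0,0,2.7],[0,0,2],[0,0,1],[0,0,0.5],[0,0,0]], rotation=[[0,0,0],[0,0,0],[0,0,0],[0,0,0],[0,0,0],[0,0,0],[0,0,0],[0,0,0],[0,0,0],[0,0,0],[0,0,0],[0,0,0],[0,0,0],[0,0,0],[0,0,0],[0,0,0],[0,0,0],[0,0,0],[0,0,0],[0,0,0]], claw=[0.8,0.8,0.8,0.8,0.8,0.8,0.8,0.8,0.8,0.8,0.8,0.8,0.8,0.8,0.8,0.8,0.8,0.8,0.8,0.8])

```text
t: 6.45
ee_pos: [0.615, -0.0681, 0.0346]
tool_rot: [-3.098, -0.517, 0.002]
wrist_force: [0.4, -0.2, -0.3]
opening: 0.0217
grasp_force: 29.4
```

```bash
python3 - <<'E'
from h import *
goto(.6155,-.0687,.0195)
k,p,d=look("wrist"); cv2.imwrite("pics/w5.png",p[:,:,::-1]); C=cloud(k,d)
S=((p[...,0].astype(int)-p[...,2])>40)&(d<.25)&(C[...,2]>.035)&(C[...,2]<.06)&(np.hypot(C[...,0]-.6163,C[...,1]+.0687)<.02)
P=C[S];print(len(P),P.min(0).round(4),P.max(0).round(4))
goto(.6155,-.0687,.0195)
E
```

```text
t 6.45 pos [ 0.615  -0.0681  0.0346] d_cm [0.03 0.07 1.51] rows@3 0.5 level [-0.06  0.06 -0.  ] x-axis [ 0.946  0.325 -0.001] open 0.0217 grip 29.4453826546669 F [ 0.4 -0.2 -0.3]
1923 [ 0.6042 -0.0806  0.0351] [ 0.6278 -0.0571  0.0434]
t 6.5 pos [ 0.6158 -0.0683  0.0357] d_cm [-0.04  0.03  1.62] rows@3 0.5 level [-0.01 -0.03  0.  ] x-axis [0.946 0.324 0.   ] open 0.0223 grip 29.445884227752686 F [ 0.4  0.2 -0.4]
```

View pics/w5.png

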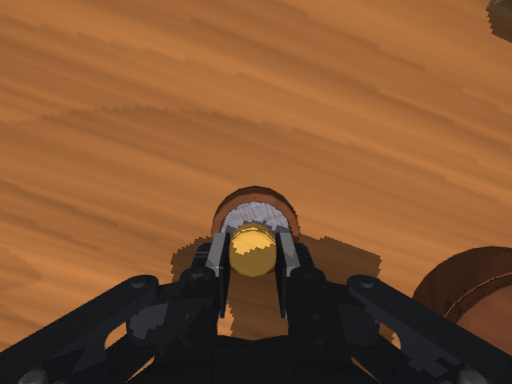

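The weight is centred over the well at (250,250). I lower it to the felt.

>>> drive_tool(dp=[[0,0,0.5],[0,0,0.4],[0,0,0.3],[0,0,0.2],[0,0,0.1],[0,0,0]], rotation=[[0,0,0],[0,0,0],[0,0,0],[0,0,0],[0,0,0],[0,0,0]], claw=[0.8,0.8,0.8,0.8,0.8,0.8])

```text
t: 7.0
ee_pos: [0.6154, -0.069, 0.0201]
tool_rot: [-3.099, -0.515, 0.0]
wrist_force: [-0.2, 0.2, -0.9]
opening: 0.0221
grasp_force: 29.4
```

```bash
python3 - <<'E'
from h import *
goto(.6155,-.0687,.0195)
E
```

```text
t 7.0 pos [ 0.6154 -0.069   0.0201] d_cm [ 0.02 -0.02  0.06] rows@3 0.0 level [-0.    0.01 -0.  ] x-axis [ 0.946  0.324 -0.   ] open 0.0221 grip 29.44534420967102 F [-0.2  0.2 -0.9]
```

>>> drive_tool(dp=[[0,0,0.05],[0,0,0.05],[0,0,0],[0,0,0]], rotation=[[0,0,0],[0,0,0],[0,0,0],[0,0,0]], claw=[0.8,0.8,0.8,0.8])

```text
t: 7.33
ee_pos: [0.6156, -0.0689, 0.0193]
tool_rot: [3.099, 0.516, 0.0]
wrist_force: [-1.2, 0.0, -1.0]
opening: 0.022
grasp_force: 29.4
```

>>> drive_tool(dp=[[0,0,0.05],[0,0,0],[0,0,0],[0,0,0],[0,0,0],[0,0,0],[0,0,0],[0,0,0]], rotation=[[0,0,0],[0,0,0],[0,0,0],[0,0,0],[0,0,0],[0,0,0],[0,0,0],[0,0,0]], claw=[0.8,0.8,0.72,0.7,0.65,0.6,0.55,0.5])

```text
t: 8.0
ee_pos: [0.6154, -0.0689, 0.0186]
tool_rot: [-3.099, -0.516, 0.0]
wrist_force: [-0.8, -0.1, 0.0]
opening: 0.0426
grasp_force: 0.0
```

>>> drive_tool(dp=[[0,0,-0.3],[0,0,-1],[0,0,-2],[0,0,-2],[0,0,-2],[0,0,-1],[0,0,0]], rotation=[[0,0,0],[0,0,0],[0,0,0],[0,0,0],[0,0,0],[0,0,0],[0,0,0]], claw=[0.4,0.4,0.4,0.4,0.4,0.4,0.4])

```text
t: 8.58
ee_pos: [0.6174, -0.069, 0.105]
tool_rot: [3.097, 0.515, 0.008]
wrist_force: [0.4, -0.8, 0.1]
opening: 0.0513
grasp_force: 0.0
```

```bash
cat >> h.py <<'E'
def placed(c,r):
    goto(*c,.1); k,p,d=look("wrist"); C=cloud(k,d); a=p.astype(int); D=np.hypot(C[...,0]-c[0],C[...,1]-c[1])
    S=((a[...,0]-a[...,2])>70)&(a[...,1]>90)&(C[...,2]>.022)&(D<.045); P=C[S]; t=P[P[:,2]>P[:,2].max()-.004]
    e=cv2.minEnclosingCircle(t[:,:2].astype(np.float32)); A=np.c_[t[:,:2]-t[:,:2].mean(0),np.ones(len(t))]
    print("placed",len(t),np.round(e[0],4),round(e[1],4),"top",np.linalg.lstsq(A,t[:,2],rcond=None)[0].round(3),"case",c,r)
    return k,p,d,C
E
python3 - <<'E'
from h import *
placed((.6163,-.0687),.012); goto(.5606,.1926,.18)
E
```

```text
t 8.58 pos [ 0.6174 -0.069   0.105 ] d_cm [-0.1  -0.07  0.5 ] rows@3 0.2 level [ 0.14 -0.28 -0.  ] x-axis [0.946 0.324 0.005] open 0.0513 grip 0.0 F [ 0.4 -0.8  0.1]
placed 748 [ 0.6165 -0.0695] 0.012 top [-0.004 -0.008  0.026] case (0.6163, -0.0687) 0.012
t 8.63 pos [ 0.6164 -0.0691  0.1032] d_cm [  3.21 -26.55  -7.71] rows@3 8.9 level [ 0.08 -0.14 -0.  ] x-axis [0.946 0.324 0.003] open 0.0513 grip 0.0 F [-0.6 -0.3 -0.7]
```

weight_50 is seated flat and centred. Back to the stack for the 100 g weight.

>>> drive_tool(dp=[[0,0,-2.5],[0,-1,-3.2],[0.2,-2.6,-2],[0.3,-3,0],[0.3,-3,0],[0.3,-3,0],[0.3,-3,0],[0.3,-3,0],[0.3,-3,0],[0.3,-2.3,0],[0.3,-1.5,0],[0.3,-0.9,0],[0.3,-0.2,1.5],[0,0,2],[0,0,1],[0,0,0]], rotation=[[0,0,0],[0,0,0],[0,0,0],[0,0,0],[0,0,0],[0,0,0],[0,0,0],[0,0,0],[0,0,0],[0,0,0],[0,0,0],[0,0,0],[0,0,0],[0,0,0],[0,0,0],[0,0,0]], claw=[0.4,0.4,0.4,0.4,0.4,0.4,0.4,0.4,0.4,0.4,0.4,0.4,0.4,0.4,0.4,0.4])

```text
t: 9.97
ee_pos: [0.5582, 0.1897, 0.1298]
tool_rot: [3.098, 0.513, -0.011]
wrist_force: [-0.5, -1.4, -0.4]
opening: 0.0512
grasp_force: 0.0
```

```bash
python3 - <<'E'
from h import *
k,p,d=look("wrist"); C=cloud(k,d); S=((p[...,0].astype(int)-p[...,2])>40)
for z,r in((.1095,.016),(.0948,.021),(.078,.03)):
    c,rr=tier(C,S,z,r,np.array([.56,.192])); print(z,c.round(4),round(rr,4),r)
goto(.5606,.1926,.101)
E
```

```text
0.1095 [0.5607 0.1929] 0.0161 0.016
0.0948 [0.56   0.1904] 0.021 0.021
0.078 [0.56   0.1918] 0.03 0.03
t 10.02 pos [0.5591 0.1904 0.1315] d_cm [ 0.22 -0.16  3.05] rows@3 1.0 level [0.02 0.25 0.  ] x-axis [ 0.947  0.322 -0.004] open 0.0511 grip 0.0 F [-0.1 -0.9  0. ]
```

>>> drive_tool(dp=[[0.15,-0.15,1],[0,0,1],[0,0,0.5],[0,0,0],[0,0,0],[0,0,0]], rotation=[[0,0,0],[0,0,0],[0,0,0],[0,0,0],[0,0,0],[0,0,0]], claw=[0.4,0.4,0.45,0.45,0.45,0.45])

```text
t: 10.52
ee_pos: [0.5611, 0.1942, 0.1091]
tool_rot: [-3.099, -0.516, -0.001]
wrist_force: [-0.2, -0.3, 1.0]
opening: 0.0469
grasp_force: 0.0
```

```bash
python3 - <<'E'
from h import *
goto(.5606,.1928,.101)
E
```

```text
t 10.52 pos [0.5611 0.1942 0.1091] d_cm [-0.1   0.11  0.81] rows@3 0.3 level [ 0.   -0.03 -0.  ] x-axis [0.946 0.324 0.001] open 0.0469 grip 0.0 F [-0.2 -0.3  1. ]
```

>>> drive_tool(dp=[[-0.1,0.1,0.4],[0,0,0.4],[0,0,0],[0,0,0],[0,0,0],[0,0,0],[0,0,0],[0,0,0],[0,0,0]], rotation=[[0,0,0],[0,0,0],[0,0,0],[0,0,0],[0,0,0],[0,0,0],[0,0,0],[0,0,0],[0,0,0]], claw=[0.45,0.45,0.5,0.55,0.6,0.65,0.7,0.7,0.7])

```text
t: 11.27
ee_pos: [0.5604, 0.1929, 0.1011]
tool_rot: [-3.099, -0.516, -0.001]
wrist_force: [-0.4, -0.6, 3.0]
opening: 0.0302
grasp_force: 29.6
```

>>> drive_tool(dp=[[0,0,-0.2],[0,0,-0.5],[0,0,-1],[0,0,-1.8],[0,0,-1.8],[0,0,-1.2],[0,0,-0.5],[0,0,0],[0,0,0]], rotation=[[0,0,0],[0,0,0],[0,0,0],[0,0,0],[0,0,0],[0,0,0],[0,0,0],[0,0,0],[0,0,0]], claw=[0.7,0.7,0.7,0.7,0.7,0.7,0.7,0.7,0.7])

```text
t: 12.02
ee_pos: [0.5601, 0.1925, 0.1706]
tool_rot: [3.099, 0.515, -0.0]
wrist_force: [-0.6, -0.5, -1.9]
opening: 0.0304
grasp_force: 29.8
```

```bash
cat >> h.py <<'E'
def held(r):
    o=arm.get_obs(); e=o["ee_pos"]; k,p,d=look("wrist"); C=cloud(k,d); a=p.astype(int); D=np.hypot(C[...,0]-e[0],C[...,1]-e[1])
    S=((a[...,0]-a[...,2])>40)&(np.abs(C[...,2]-e[2])<.025)&(D<.045); P=C[S]; z=np.median(P[:,2]); t=P[np.abs(P[:,2]-z)<.003]
    A=np.c_[t[:,:2]-t[:,:2].mean(0),np.ones(len(t))]; cc=cv2.minEnclosingCircle(t[:,:2].astype(np.float32))
    print("held off",np.round(np.array(cc[0])-e[:2],4),round(cc[1],4),"slope,top-tcp",np.linalg.lstsq(A,t[:,2]-e[2],rcond=None)[0].round(4)); return C,a
E
python3 - <<'E'
from h import *
goto(.4432,-.0433,.17)
C,a=held(.016); S=(a[...,0]-a[...,2])>40
for z,r in((.0948,.021),(.078,.03)):
    c,rr=tier(C,S,z,r,np.array([.56,.192])); print(z,c.round(4),round(rr,4),r)
E
```

```text
t 12.02 pos [0.5601 0.1925 0.1706] d_cm [-18.69  18.53   0.07] rows@3 6.2 level [0.01 0.01 0.  ] x-axis [ 0.946  0.324 -0.   ] open 0.0304 grip 29.792573153972626 F [-0.6 -0.5 -1.9]
held off [ 0.0008 -0.0007] 0.0159 slope,top-tcp [-0.0145 -0.0092  0.0086]
0.0948 [0.5599 0.1904] 0.021 0.021
0.078 [0.5603 0.1919] 0.03 0.03
```

>>> drive_tool(dp=[[-0.8,0.8,0],[-1.6,1.6,0],[-2.2,2.2,0],[-2.2,2.2,0],[-2.2,2.2,0],[-2.2,2.2,0],[-2.2,2.2,0],[-2.2,2.2,0],[-1.5,1.5,0],[-1.0,1.0,0],[-0.6,0.5,0],[0,0,1.5],[0,0,2.8],[0,0,3],[0,0,3],[0,0,2],[0,0,0.8],[0,0,0.4],[0,0,0],[0,0,0]], rotation=[[0,0,0],[0,0,0],[0,0,0],[0,0,0],[0,0,0],[0,0,0],[0,0,0],[0,0,0],[0,0,0],[0,0,0],[0,0,0],[0,0,0],[0,0,0],[0,0,0],[0,0,0],[0,0,0],[0,0,0],[0,0,0],[0,0,0],[0,0,0]], claw=[0.7,0.7,0.7,0.7,0.7,0.7,0.7,0.7,0.7,0.7,0.7,0.7,0.7,0.7,0.7,0.7,0.7,0.7,0.7,0.7])

```text
t: 13.73
ee_pos: [0.4443, -0.0436, 0.0365]
tool_rot: [3.099, 0.516, 0.002]
wrist_force: [0.7, -1.0, -0.3]
opening: 0.0305
grasp_force: 29.9
```

```bash
python3 - <<'E'
from h import *
goto(.4432,-.0433,.019)
held(.016)
E
```

```text
t 13.73 pos [ 0.4443 -0.0436  0.0365] d_cm [-0.1  -0.06  1.75] rows@3 0.6 level [ 0.03 -0.08 -0.  ] x-axis [0.946 0.324 0.001] open 0.0305 grip 29.88769769668579 F [ 0.7 -1.  -0.3]
held off [ 0.0006 -0.0009] 0.0162 slope,top-tcp [-0.0115 -0.0048  0.0086]
```

Weight over the well within about 2 mm (play 7.5 mm). I lower it.

>>> drive_tool(dp=[[-0.15,-0.1,0.6],[0,0,0.5],[0,0,0.3],[0,0,0.15],[0,0,0.1],[0,0,0.05],[0,0,0],[0,0,0]], rotation=[[0,0,0],[0,0,0],[0,0,0],[0,0,0],[0,0,0],[0,0,0],[0,0,0],[0,0,0]], claw=[0.7,0.7,0.7,0.7,0.7,0.7,0.7,0.7])

```text
t: 14.45
ee_pos: [0.4417, -0.0433, 0.0192]
tool_rot: [3.099, 0.516, -0.001]
wrist_force: [-1.6, -0.3, 6.3]
opening: 0.0305
grasp_force: 30.5
```

Contact, 6 N up. Release and rise.

>>> drive_tool(dp=[[0,0,0],[0,0,0],[0,0,0],[0,0,0],[0,0,0],[0,0,0],[0,0,0]], rotation=[[0,0,0],[0,0,0],[0,0,0],[0,0,0],[0,0,0],[0,0,0],[0,0,0]], claw=[0.62,0.6,0.55,0.5,0.45,0.4,0.4])

```text
t: 15.03
ee_pos: [0.4418, -0.0433, 0.0187]
tool_rot: [3.099, 0.516, -0.0]
wrist_force: [-0.2, -0.3, -0.6]
opening: 0.0513
grasp_force: 0.0
```

>>> drive_tool(dp=[[0,0,-0.3],[0,0,-1],[0,0,-2],[0,0,-2],[0,0,-2],[0,0,-1],[0,0,0],[0,0,0]], rotation=[[0,0,0],[0,0,0],[0,0,0],[0,0,0],[0,0,0],[0,0,0],[0,0,0],[0,0,0]], claw=[0.35,0.3,0.25,0.2,0.2,0.2,0.2,0.2])

```text
t: 15.7
ee_pos: [0.442, -0.0436, 0.1022]
tool_rot: [3.098, 0.515, 0.002]
wrist_force: [-0.8, -0.8, 0.8]
opening: 0.068
grasp_force: 0.0
```

```bash
python3 - <<'E'
from h import *
placed((.4432,-.0433),.016); goto(.5600,.1904,.18)
E
```

```text
t 15.7 pos [ 0.442  -0.0436  0.1022] d_cm [0.12 0.01 0.22] rows@3 0.1 level [ 0.06 -0.06 -0.  ] x-axis [0.946 0.323 0.001] open 0.068 grip 0.0 F [-0.8 -0.8  0.8]
placed 1376 [ 0.4427 -0.0441] 0.0159 top [ 0.003 -0.001  0.028] case (0.4432, -0.0433) 0.016
t 15.75 pos [ 0.4414 -0.0435  0.1015] d_cm [ 18.78 -18.3   -7.87] rows@3 6.3 level [0.01 0.03 0.  ] x-axis [ 0.946  0.324 -0.001] open 0.068 grip 0.0 F [ 0.6 -0.   0.1]
```

>>> drive_tool(dp=[[0,0,-2],[0.8,-0.8,-2.5],[1.8,-1.7,-1.5],[2.3,-2.2,0],[2.3,-2.2,0],[2.3,-2.2,0],[2.3,-2.2,0],[2.3,-2.2,0],[1.9,-1.9,0],[1.4,-1.4,0],[0.9,-0.9,0],[0.5,-0.6,0],[0,0,2],[0,0,2],[0,0,1.3],[0,0,0.8],[0,0,0.5],[0,0,0],[0,0,0],[0,0,0]], rotation=[[0,0,0],[0,0,0],[0,0,0],[0,0,0],[0,0,0],[0,0,0],[0,0,0],[0,0,0],[0,0,0],[0,0,0],[0,0,0],[0,0,0],[0,0,0],[0,0,0],[0,0,0],[0,0,0],[0,0,0],[0,0,0],[0,0,0],[0,0,0]], claw=[0.2,0.2,0.2,0.2,0.2,0.2,0.2,0.2,0.2,0.2,0.2,0.2,0.2,0.2,0.2,0.2,0.2,0.2,0.2,0.2])

```text
t: 17.42
ee_pos: [0.5611, 0.1909, 0.0967]
tool_rot: [-3.099, -0.515, -0.002]
wrist_force: [0.1, -0.6, 0.2]
opening: 0.0683
grasp_force: 0.0
```

```bash
python3 - <<'E'
from h import *
k,p,d=look("wrist"); C=cloud(k,d); S=((p[...,0].astype(int)-p[...,2])>40)
for z,r in((.0948,.021),(.078,.03)):
    c,rr=tier(C,S,z,r,np.array([.56,.192])); print(z,c.round(4),round(rr,4),r)
goto(*c[:0],.5600,.1904,.0828)
E
```

```text
0.0948 [0.5599 0.1906] 0.0211 0.021
0.078 [0.5603 0.192 ] 0.0299 0.03
t 17.47 pos [0.561  0.1909 0.0967] d_cm [-0.12  0.01  1.39] rows@3 0.5 level [ 0.01 -0.09 -0.  ] x-axis [0.946 0.324 0.002] open 0.0683 grip 0.0 F [-0.9  0.3  0.3]
```

>>> drive_tool(dp=[[-0.1,0,0.6],[0,0,0.5],[0,0,0.3],[0,0,0],[0,0,0],[0,0,0],[0,0,0],[0,0,0],[0,0,0],[0,0,0],[0,0,0]], rotation=[[0,0,0],[0,0,0],[0,0,0],[0,0,0],[0,0,0],[0,0,0],[0,0,0],[0,0,0],[0,0,0],[0,0,0],[0,0,0]], claw=[0.2,0.2,0.25,0.3,0.35,0.4,0.45,0.5,0.6,0.6,0.6], newtons=40)

```text
t: 18.38
ee_pos: [0.5597, 0.1908, 0.0823]
tool_rot: [-3.099, -0.516, -0.001]
wrist_force: [-1.5, 1.1, 5.5]
opening: 0.0403
grasp_force: 40.3
```

>>> drive_tool(dp=[[0,0,-0.2],[0,0,-0.5],[0,0,-1],[0,0,-1.8],[0,0,-1.8],[0,0,-1.2],[0,0,-0.5],[0,0,0],[0,0,0]], rotation=[[0,0,0],[0,0,0],[0,0,0],[0,0,0],[0,0,0],[0,0,0],[0,0,0],[0,0,0],[0,0,0]], claw=[0.6,0.6,0.6,0.6,0.6,0.6,0.6,0.6,0.6])

```text
t: 19.13
ee_pos: [0.5593, 0.1901, 0.1515]
tool_rot: [3.099, 0.515, -0.0]
wrist_force: [0.2, -0.6, -1.3]
opening: 0.0402
grasp_force: 40.7
```

```bash
python3 - <<'E'
from h import *
goto(.457,-.2115,.15)
C,a=held(.021); S=(a[...,0]-a[...,2])>40
c,rr=tier(C,S,.078,.03,np.array([.56,.192])); print(c.round(4),round(rr,4))
E
```

```text
t 19.13 pos [0.5593 0.1901 0.1515] d_cm [-22.67  34.68   0.17] rows@3 11.6 level [0.02 0.02 0.  ] x-axis [ 0.946  0.324 -0.   ] open 0.0402 grip 40.65527558326721 F [ 0.2 -0.6 -1.3]
held off [ 0.0007 -0.0006] 0.0211 slope,top-tcp [-0.0075 -0.0049  0.0127]
[0.5599 0.1918] 0.0301
```

>>> drive_tool(dp=[[-0.5,0.8,0],[-1.2,1.8,0],[-1.7,2.6,0],[-1.7,2.6,0],[-1.7,2.6,0],[-1.7,2.6,0],[-1.7,2.6,0],[-1.7,2.6,0],[-1.7,2.6,0],[-1.7,2.6,0],[-1.7,2.6,0],[-1.7,2.6,0],[-1.7,2.6,0],[-1.2,1.8,0],[-0.7,1,0],[-0.4,0.6,0],[0,0,1.5],[0,0,2.8],[0,0,2.5],[0,0,1]], rotation=[[0,0,0],[0,0,0],[0,0,0],[0,0,0],[0,0,0],[0,0,0],[0,0,0],[0,0,0],[0,0,0],[0,0,0],[0,0,0],[0,0,0],[0,0,0],[0,0,0],[0,0,0],[0,0,0],[0,0,0],[0,0,0],[0,0,0],[0,0,0]], claw=[0.6,0.6,0.6,0.6,0.6,0.6,0.6,0.6,0.6,0.6,0.6,0.6,0.6,0.6,0.6,0.6,0.6,0.6,0.6,0.6])

```text
t: 20.85
ee_pos: [0.4544, -0.2093, 0.0707]
tool_rot: [-3.096, -0.516, 0.007]
wrist_force: [-1.1, 0.8, -1.7]
opening: 0.0404
grasp_force: 40.9
```

>>> drive_tool(dp=[[0,0,1.5],[0,0,1.5],[0,0,0.6],[0,0,0.3],[0,0,0],[0,0,0],[0,0,0]], rotation=[[0,0,0],[0,0,0],[0,0,0],[0,0,0],[0,0,0],[0,0,0],[0,0,0]], claw=[0.6,0.6,0.6,0.6,0.6,0.6,0.6])

```text
t: 21.43
ee_pos: [0.4574, -0.2107, 0.0357]
tool_rot: [3.098, 0.516, 0.002]
wrist_force: [0.4, 0.8, -2.6]
opening: 0.0403
grasp_force: 40.9
```

```bash
python3 - <<'E'
from h import *
goto(.4565,-.211,.0173)
held(.021)
E
```

```text
t 21.43 pos [ 0.4574 -0.2107  0.0357] d_cm [-0.1  -0.    1.84] rows@3 0.6 level [ 0.07 -0.07 -0.  ] x-axis [0.946 0.324 0.001] open 0.0403 grip 40.88439881801605 F [ 0.4  0.8 -2.6]
held off [-0.0003  0.    ] 0.0222 slope,top-tcp [-0.0051 -0.0045  0.0128]
```

>>> drive_tool(dp=[[-0.05,0,0.6],[0,0,0.5],[0,0,0.35],[0,0,0.2],[0,0,0.1],[0,0,0.05],[0,0,0],[0,0,0]], rotation=[[0,0,0],[0,0,0],[0,0,0],[0,0,0],[0,0,0],[0,0,0],[0,0,0],[0,0,0]], claw=[0.6,0.6,0.6,0.6,0.6,0.6,0.6,0.6])

```text
t: 22.15
ee_pos: [0.4558, -0.2105, 0.0174]
tool_rot: [3.099, 0.516, -0.002]
wrist_force: [-4.1, 0.6, 9.9]
opening: 0.0401
grasp_force: 42.0
```

>>> drive_tool(dp=[[0,0,0],[0,0,0],[0,0,0],[0,0,0],[0,0,0],[0,0,0],[0,0,0],[0,0,0]], rotation=[[0,0,0],[0,0,0],[0,0,0],[0,0,0],[0,0,0],[0,0,0],[0,0,0],[0,0,0]], claw=[0.52,0.5,0.45,0.4,0.35,0.3,0.25,0.25])

```text
t: 22.82
ee_pos: [0.4563, -0.2106, 0.0167]
tool_rot: [-3.099, -0.516, 0.0]
wrist_force: [0.0, -0.5, -0.5]
opening: 0.0639
grasp_force: 0.0
```

>>> drive_tool(dp=[[0,0,-0.3],[0,0,-1],[0,0,-2],[0,0,-2],[0,0,-2],[0,0,-1],[0,0,0],[0,0,0]], rotation=[[0,0,0],[0,0,0],[0,0,0],[0,0,0],[0,0,0],[0,0,0],[0,0,0],[0,0,0]], claw=[0.2,0.1,0,0,0,0,0,0])

```text
t: 23.48
ee_pos: [0.4564, -0.2109, 0.1002]
tool_rot: [3.098, 0.515, 0.001]
wrist_force: [-0.1, -0.1, 0.0]
opening: 0.0856
grasp_force: 0.0
```

```bash
python3 - <<'E'
from h import *
placed((.457,-.2115),.021); goto(.56,.1919,.15)
E
```

```text
t 23.48 pos [ 0.4564 -0.2109  0.1002] d_cm [0.04 0.08 0.02] rows@3 0.0 level [ 0.06 -0.04 -0.  ] x-axis [0.946 0.324 0.001] open 0.0856 grip 0.0 F [-0.1 -0.1  0. ]
placed 2521 [ 0.4567 -0.2115] 0.0209 top [-0.003 -0.004  0.03 ] case (0.457, -0.2115) 0.021
t 23.53 pos [ 0.4558 -0.2106  0.0994] d_cm [ 22.88 -34.72  -5.06] rows@3 11.6 level [-0.01  0.03 -0.  ] x-axis [ 0.946  0.324 -0.001] open 0.0854 grip 0.0 F [-0.7  0.5 -1.5]
```

>>> drive_tool(dp=[[0,0,-2],[0.6,-0.8,-2],[1.2,-1.8,-1],[1.7,-2.6,0],[1.7,-2.6,0],[1.7,-2.6,0],[1.7,-2.6,0],[1.7,-2.6,0],[1.7,-2.6,0],[1.7,-2.6,0],[1.7,-2.6,0],[1.7,-2.6,0],[1.7,-2.6,0],[1.7,-2.6,0],[1.2,-1.8,0],[0.8,-1.1,0],[0.4,-0.6,0],[0,0,2],[0,0,2],[0,0,1]], rotation=[[0,0,0],[0,0,0],[0,0,0],[0,0,0],[0,0,0],[0,0,0],[0,0,0],[0,0,0],[0,0,0],[0,0,0],[0,0,0],[0,0,0],[0,0,0],[0,0,0],[0,0,0],[0,0,0],[0,0,0],[0,0,0],[0,0,0],[0,0,0]], claw=[0,0,0,0,0,0,0,0,0,0,0,0,0,0,0,0,0,0,0,0])

```text
t: 25.2
ee_pos: [0.5593, 0.1896, 0.0969]
tool_rot: [3.098, 0.513, -0.007]
wrist_force: [-0.6, -0.2, 0.2]
opening: 0.0855
grasp_force: 0.0
```

>>> drive_tool(dp=[[0,0,0],[0,0,0],[0,0,0]], rotation=[[0,0,0],[0,0,0],[0,0,0]], claw=[0,0,0])

```text
t: 25.45
ee_pos: [0.5612, 0.1915, 0.1005]
tool_rot: [-3.099, -0.514, -0.002]
wrist_force: [0.9, 1.1, 1.0]
opening: 0.0853
grasp_force: 0.0
```

```bash
python3 - <<'E'
from h import *
k,p,d=look("wrist"); C=cloud(k,d); S=((p[...,0].astype(int)-p[...,2])>40)
c,rr=tier(C,S,.078,.03,np.array([.56,.192])); print(c.round(4),round(rr,4))
goto(c[0],c[1],.06)
E
```

```text
[0.5603 0.192 ] 0.0299
t 25.5 pos [0.5613 0.1917 0.1008] d_cm [-0.09 -0.06  4.08] rows@3 1.4 level [ 0.01 -0.09 -0.  ] x-axis [0.946 0.323 0.002] open 0.085 grip 0.0 F [ 0.2 -0.7  0.3]
```

>>> drive_tool(dp=[[-0.1,0,1.2],[0,0,1.4],[0,0,0.8],[0,0,0.4],[0,0,0.2],[0,0,0],[0,0,0],[0,0,0]], rotation=[[0,0,0],[0,0,0],[0,0,0],[0,0,0],[0,0,0],[0,0,0],[0,0,0],[0,0,0]], claw=[0,0,0,0,0,0,0,0])

```text
t: 26.17
ee_pos: [0.5599, 0.1917, 0.0601]
tool_rot: [-3.099, -0.516, -0.001]
wrist_force: [-0.6, 1.6, 0.3]
opening: 0.0857
grasp_force: 0.0
```

```bash
python3 - <<'E'
from h import *
goto(.5602,.192,.06)
E
```

```text
t 26.17 pos [0.5599 0.1917 0.0601] d_cm [ 0.03 -0.02  0.01] rows@3 0.0 level [-0.   -0.04  0.  ] x-axis [0.946 0.324 0.001] open 0.0857 grip 0.0 F [-0.6  1.6  0.3]
```

>>> drive_tool(dp=[[0,0,0],[0,0,0],[0,0,0],[0,0,0],[0,0,0],[0,0,0],[0,0,0],[0,0,0]], rotation=[[0,0,0],[0,0,0],[0,0,0],[0,0,0],[0,0,0],[0,0,0],[0,0,0],[0,0,0]], claw=[0.1,0.15,0.2,0.25,0.3,0.4,0.4,0.4], newtons=60)

```text
t: 26.83
ee_pos: [0.5598, 0.192, 0.0607]
tool_rot: [-3.099, -0.516, -0.001]
wrist_force: [-2.2, 0.5, 6.0]
opening: 0.058
grasp_force: 63.4
```

>>> drive_tool(dp=[[0,0,-0.2],[0,0,-0.5],[0,0,-1],[0,0,-1.8],[0,0,-1.8],[0,0,-1.2],[0,0,-0.5],[0,0,0],[0,0,0]], rotation=[[0,0,0],[0,0,0],[0,0,0],[0,0,0],[0,0,0],[0,0,0],[0,0,0],[0,0,0],[0,0,0]], claw=[0.4,0.4,0.4,0.4,0.4,0.4,0.4,0.4,0.4])

```text
t: 27.58
ee_pos: [0.5593, 0.1911, 0.1295]
tool_rot: [3.099, 0.515, -0.001]
wrist_force: [0.2, 0.8, -5.3]
opening: 0.0575
grasp_force: 65.3
```

```bash
python3 - <<'E'
from h import *
goto(.5398,-.348,.13)
held(.03)
E
```

```text
t 27.58 pos [0.5593 0.1911 0.1295] d_cm [-1.929e+01  5.038e+01 -3.000e-02] rows@3 16.8 level [0.02 0.03 0.  ] x-axis [ 0.946  0.324 -0.001] open 0.0575 grip 65.32509326934814 F [ 0.2  0.8 -5.3]
held off [ 0.0033 -0.007 ] 0.0365 slope,top-tcp [-0.0036 -0.0037  0.0174]
```

>>> drive_tool(dp=[[-0.3,0.8,0],[-0.7,1.8,0],[-1,2.6,0],[-1,2.6,0],[-1,2.6,0],[-1,2.6,0],[-1,2.6,0],[-1,2.6,0],[-1,2.6,0],[-1,2.6,0],[-1,2.6,0],[-1,2.6,0],[-1,2.6,0],[-1,2.6,0],[-1,2.6,0],[-1,2.6,0],[-1,2.6,0],[-1,2.6,0],[-1,2.6,0],[-0.7,1.8,0]], rotation=[[0,0,0],[0,0,0],[0,0,0],[0,0,0],[0,0,0],[0,0,0],[0,0,0],[0,0,0],[0,0,0],[0,0,0],[0,0,0],[0,0,0],[0,0,0],[0,0,0],[0,0,0],[0,0,0],[0,0,0],[0,0,0],[0,0,0],[0,0,0]], claw=[0.4,0.4,0.4,0.4,0.4,0.4,0.4,0.4,0.4,0.4,0.4,0.4,0.4,0.4,0.4,0.4,0.4,0.4,0.4,0.4])

```text
t: 29.3
ee_pos: [0.538, -0.3328, 0.1285]
tool_rot: [3.099, 0.511, -0.004]
wrist_force: [0.3, -0.2, -4.1]
opening: 0.0579
grasp_force: 65.4
```

>>> drive_tool(dp=[[-0.4,1.1,0],[-0.2,0.65,0],[0,0,1.5],[0,0,2.5],[0,0,2.5],[0,0,1.5],[0,0,0.8],[0,0,0.4],[0,0,0],[0,0,0],[0,0,0]], rotation=[[0,0,0],[0,0,0],[0,0,0],[0,0,0],[0,0,0],[0,0,0],[0,0,0],[0,0,0],[0,0,0],[0,0,0],[0,0,0]], claw=[0.4,0.4,0.4,0.4,0.4,0.4,0.4,0.4,0.4,0.4,0.4])

```text
t: 30.22
ee_pos: [0.5411, -0.3477, 0.0392]
tool_rot: [3.097, 0.515, 0.003]
wrist_force: [-0.8, 1.0, -4.7]
opening: 0.0581
grasp_force: 65.5
```

```bash
python3 - <<'E'
from h import *
goto(.5395,-.3475,.016)
k,p,d=look("wrist"); cv2.imwrite("pics/w6.png",p[:,:,::-1])
E
```

```text
t 30.22 pos [ 0.5411 -0.3477  0.0392] d_cm [-0.15 -0.08  2.32] rows@3 0.8 level [ 0.11 -0.09 -0.  ] x-axis [0.946 0.324 0.002] open 0.0581 grip 65.50065994262695 F [-0.8  1.  -4.7]
```

View pics/w6.png

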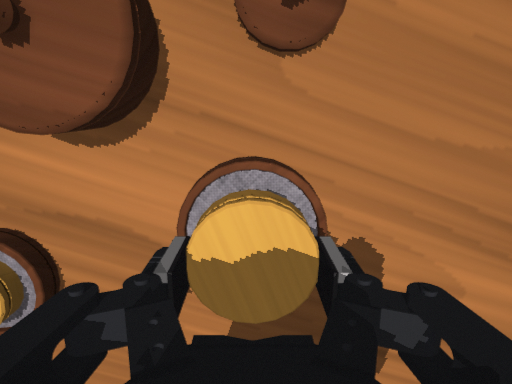

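The 500 g weight (252,258) is held level and centred over its well. The nearest obstacle, the lid at upper left, is clear. I lower it.

>>> drive_tool(dp=[[-0.1,-0.05,0.7],[0,0,0.7],[0,0,0.4],[0,0,0.25],[0,0,0.1],[0,0,0.05],[0,0,0],[0,0,0]], rotation=[[0,0,0],[0,0,0],[0,0,0],[0,0,0],[0,0,0],[0,0,0],[0,0,0],[0,0,0]], claw=[0.4,0.4,0.4,0.4,0.4,0.4,0.4,0.4])

```text
t: 30.93
ee_pos: [0.5382, -0.347, 0.0167]
tool_rot: [-3.099, -0.515, 0.003]
wrist_force: [-5.6, 2.9, 5.7]
opening: 0.0578
grasp_force: 66.6
```

>>> drive_tool(dp=[[0,0,0],[0,0,0],[0,0,0],[0,0,0],[0,0,0],[0,0,0],[0,0,0],[0,0,0]], rotation=[[0,0,0],[0,0,0],[0,0,0],[0,0,0],[0,0,0],[0,0,0],[0,0,0],[0,0,0]], claw=[0.32,0.28,0.22,0.16,0.1,0.05,0,0])

```text
t: 31.6
ee_pos: [0.539, -0.3472, 0.0157]
tool_rot: [3.099, 0.516, 0.0]
wrist_force: [-0.1, 0.3, -0.2]
opening: 0.0849
grasp_force: 0.0
```

>>> drive_tool(dp=[[0,0,-0.3],[0,0,-1],[0,0,-2],[0,0,-2],[0,0,-2],[0,0,-2],[0,0,-2],[0,0,-2],[0,0,-2],[0,0,-1],[0,0,0],[0,0,0]], rotation=[[0,0,0],[0,0,0],[0,0,0],[0,0,0],[0,0,0],[0,0,0],[0,0,0],[0,0,0],[0,0,0],[0,0,0],[0,0,0],[0,0,0]], claw=[0,0,0,0,0,0,0,0,0,0,0,0])

```text
t: 32.6
ee_pos: [0.5389, -0.3473, 0.1792]
tool_rot: [3.098, 0.515, 0.001]
wrist_force: [-0.6, -0.5, -0.7]
opening: 0.0855
grasp_force: 0.0
```

```bash
python3 - <<'E'
from h import *
k,p,d,C=placed((.540,-.348),.03)
k,p,d=look("scene"); cv2.imwrite("pics/s7.png",cv2.resize(p[100:300,90:400,::-1],None,fx=2.4,fy=2.4))
E
```

```text
t 32.6 pos [ 0.5389 -0.3473  0.1792] d_cm [0.08 0.09 7.92] rows@3 2.6 level [ 0.05 -0.02 -0.  ] x-axis [0.946 0.324 0.   ] open 0.0855 grip 0.0 F [-0.6 -0.5 -0.7]
placed 3008 [ 0.5391 -0.3483] 0.03 top [ 0.002 -0.002  0.034] case (0.54, -0.348) 0.03
```

View pics/s7.png

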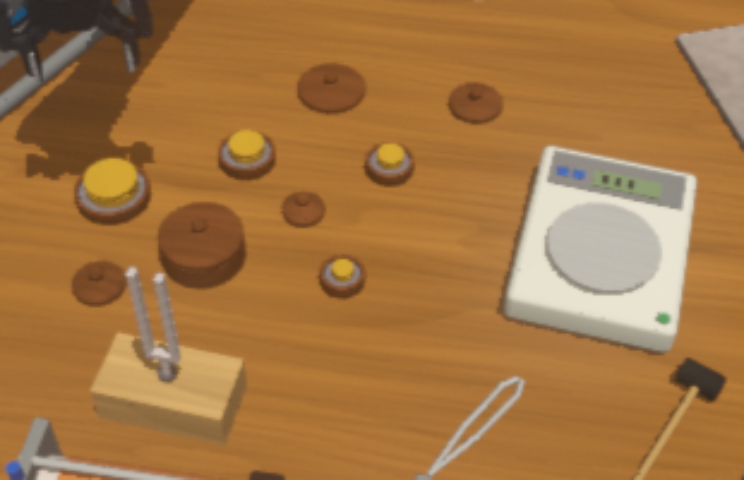

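All four weights stand flat and centred in their cases: 500 at (112,185), 200 at (247,150), 100 at (390,160) and 50 at (343,272). The fork is still standing at (165,350), the pan is empty and the gripper is clear.

```bash
python3 -c "
from cell import arm
print(arm.sign_off())"
```

```text
the job is handed in; nothing more can be done
None
```

All four weights stand flat and upright in their matching cases, none tipped over, the tuning fork is still standing where it was, and I handed the job in at about 33 s of the 104 s limit.

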